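Unlock a coin tray from its holder and hold it up level

TASK

The round coin tray is locked in its grey holder: take it by the black handle and turn it in the holder, clockwise seen from above, until its blue tab stands in the gap of the rim beside the orange mark. Then, without forcing it, lift the tray out until its underside is at least 8 cm above the rim, and finish holding it there in the gripper, steady and level above the holder with both loose coins still lying on it. Do not disturb the box, the jar and the brush nearby.

Things in the scene. Friction and masses are not known exactly. Their poses are not given: they have to be found in the camera images.
- tray_handle (a point): Centre of the bar of the tray's black T handle, 55 mm above the tray's underside (67 mm above the table while it sits in the holder). The bar is 60 mm long along x, 14 mm thick along y, 24 mm high (43 to 67 mm above the underside), on a steel post 13 mm thick. x points to the tray's blue tab, z up.
- tray: Loose round coin tray, about 160 g: white disc 110 mm across, 6 mm thick, grey felt on top, handle at its centre. Origin at the centre of its underside, axes as for its handle. Two coins lie on it, about 33 mm from the centre along +y and -y, kept by friction only. It turns freely in the holder.
- tab (a point): Outer part of the tray's blue key tab, 66 mm from the tray's centre along its x axis. The tab is 20 mm wide, 4.5 mm thick and reaches to 72 mm; a blue stripe on the felt points to it. At the start it lies 0.6 to 1.3 rad counterclockwise of the gap. Where the rim covers it, it is caught and the tray cannot be lifted.
- holder: Fixed round grey holder, 172 mm across; origin at the centre of its underside on the table. Floor 12 mm, top of silver-grey rim 28 mm above the table; rim opening 122 mm across (tray has up to 6 mm of play, starts centred). The one gap in the rim, about 42 mm wide, lies along its +x axis; outside it stands an orange block 26 mm high, out to 112 mm.
- gap (a point): Middle of the gap in the holder's rim, 66 mm from the holder's centre along its +x axis, at floor height. The tab passes when it is within about 9 mm of it sideways.
- coin_a: Brown bronze coin, 30 mm across, 4 mm thick, 20 g, lying loose on the +y side of the tray; origin at the centre of its underside, 6 mm above the tray's underside.
- coin_b: Green-grey coin of the same size lying loose on the -y side of the tray; origin at the centre of its underside.
- finds_box: Bystander: clear open plastic box with a grey liner and six coins inside, 130 x 170 mm, 110 mm high; origin at the centre of its underside.
- jar: Bystander: amber jar with white cap, 60 mm across, 85 mm high; origin at the centre of its underside.
- brush: Bystander: wooden brush, 180 mm long, lying on the table.

How it is judged:
By the outcome, as a careful person would: the job done as asked, in the order asked, and still so for the second after the job is handed in, while the arm keeps its last pose, push and grip.
It also fails if it takes over 42 s, if anything falls off the work surface, if the arm or the gripper's body presses on something with over 40 N, if the wrist force passes 120 N, or if a joint passes its speed limit or range.

ROBOT

A 7-joint arm with a two-finger parallel gripper is mounted at the origin on the work surface. World frame = base frame: x ahead of the robot, y to its left, z up, the work surface at z = 0. Lengths are in m, angles in rad, forces in N, time in s.
With the tool pointing down it reaches from about 0.4 to 0.875 m from the base axis. Payload 6.5 kg.
Tool frame: the origin (TCP) lies at the very end of the fingers, on their centre line; the grasp point (between the pads) lies 19 mm behind it (r.tcp_to_grasp is the distance from the TCP to the grasp point, in m); z points along the fingers, x is the direction in which the jaws open and shut, and the axes are right-handed (so a half turn about z gives the same grasp; the last joint's range is limited). The gripper opens to 88 mm and grips with 3 to 60 N. Pads are 18 mm wide; open, the fingers measure 123 mm over their backs; the gripper's body (75 mm by 187 mm) begins 45 mm behind the grasp point.
Start: joints at [-1.399, 0.536, -0.004, 1.538, 0.003, 1.067, -0.071], TCP at [0.153, 0.632, 0.239] pointing down, gripper open.
Joint ranges: [-2.7, 2.7], [-0.37, 2.16], [-1.27, 1.26], [0.24, 2.4], [-1.31, 4.45], [0.19, 1.91], [-2.76, 2.76]. Speed limits (rad/s): [2.39, 2.39, 3.14, 3.14, 3.14, 3.14, 3.14].

INTERFACE

Orientations are given as a rotation vector (axis times angle).
In Python, from workcell import r, optics, finder gives the robot as it stands.
- The arm moves only by the tool apply_moves, never from a script. Its argument "rows" is one flat list of numbers, 7 for each row, row after row: the opening, from 0 (shut) to 1 (fully open), then the shift along the tool's x, y, z in mm, then the turn, a rotation vector about the tool's x, y, z in degrees. In form: [hand, tx, ty, tz, ax, ay, az, hand, tx, ty, tz, ax, ay, az, ...]. A call has 1 to 10 rows; each row shifts and turns the commanded pose from where the row before left it, along the tool's axes as they then stand; what a row does not reach is not made up. A row lasts 1/12 s, in which the tool goes at most 41.7 mm and 7.16 degrees, less where a joint would pass 70% of its speed; a pose out of reach is approached as far as the arm can. A call is refused whole if a number of a shift passes 41.7 or a number of a turn 7.16, either way. A call with a gripper value outside its range is refused whole. The fingers move at their own pace and stop on an object; the grip force is fixed at half the most. Time passes only in rows, so rows that do not move let the fingers close. It gives the time, the measured TCP pose, the force and the opening at its end, in the units of the state.
- r.state(): the state, without advancing time (a new reading comes with each control period).
- optics.camera(name): name is "scene" or "side" or "wrist"; returns the picture (400x640x3 uint8, red, green, blue); there is no depth.
- optics.calibration(name): a dict with "fx", "fy", "cx", "cy" (pixels), "k1" (the pictures are not rectified: a ray, as slopes to the right and down, at radius r is drawn at 1 + k1 r^2 times it, then the intrinsics apply), "rvec" (rotation vector, rad) and "tvec" (3), from world to camera coordinates, as OpenCV has them. Camera axes: x right, y down, z forward; pixel columns grow to the right and rows downward; lengths in m; the calibration is good to about 2 mm. A picture is of the moment at which its call begins: read the wrist's pose just before it. calibration takes no time and is no camera call; for the wrist camera it gives the pose at the moment of the call.
- r.close_job(): hands the job in, once; it reports no verdict.
Trained networks look in the newest picture that a camera, given by its name, has taken for a name from the list of things; names that differ only in an ending like _2 or _b are one class to them, and where a whole thing is asked for, a point or a joint stands for the part that bears it (a point fixed in the world has none). Each returns a list of dicts, best first, with "conf" (0 to 1); they miss things now and then, are a little off and sometimes report something else, mostly with a low value. They report only what shows in the picture. A call takes as long as a camera call.
- finder.find_in(camera, name): "bbox" ([left, top, right, bottom] in pixels, round what is visible of it).
- finder.masks_of(camera, name): "mask" (400x640 bool, what is visible of it) and "bbox" ([left, top, right, bottom] in pixels, round what is visible of it).
The state is a dict: "time": time; "joints": joint angles; "joint_vel": joint speeds; "tau": joint torques, N m; "tcp_pos": TCP position; "eef_rot": TCP orientation; "force": force on the tool from outside, world axes, zero at the start; "ft_torque": the same for the moment, N m; "gripper_width": opening from 0.0 (shut) to 1.0 (fully open).
Only numpy, scipy, OpenCV 4.12 (cv2) and the standard library are available. Lean on these libraries where they do the work, as an engineer would, in place of code of your own. Each camera call takes 0.05 s, during which the arm holds its last target.

## Working session

There is one attempt and no reset: what is moved stays moved. The work goes in short steps, Python scripts to look and compute and a tool call to move; the robot and the scene stay as the last step left them, time stands still between calls to the robot, and variables do not carry over. Pictures are saved under pics/ and viewed, and the job is handed in when it is done.

Besides the shell and the picture viewer there is one more tool, called after ">>>" as name(argument=value, ...) on one line, values as JSON. apply_moves: Moves the arm, as the interface text tells. Its arguments: {"type":"object","properties":{"rows":{"type":"array"}},"required":["rows"]}

```bash
ls; mkdir -p pics; python3 - <<'E'
from workcell import r, optics, finder
import cv2
print(r.state())
for n in ["scene","side","wrist"]:
    im=optics.camera(n); cv2.imwrite(f"pics/{n}0.png",im[:,:,::-1])
    c=optics.calibration(n); print(n,c)
    for t in ["tray_handle","tab","tray","holder","gap","coin_a","finds_box","jar","brush"]:
        try: print(t,[(d["bbox"],round(d["conf"],2)) for d in finder.find_in(n,t)[:3]])
        except Exception as e: print(t,e)
E
```

```text
pics
{'time': 0.0, 'joints': array([-1.39916351,  0.53714443, -0.00444791,  1.53886236,  0.00264494,
        1.06734733, -0.0712085 ]), 'joint_vel': array([0.00093097, 0.00021439, 0.00166671, 0.00207752, 0.00212413,
       0.000822  , 0.00041159]), 'tau': array([ 1.46020693e-04, -5.70999849e+01,  9.90667865e-01, -2.51596069e+01,
       -5.62478893e-02,  1.80491956e-02,  1.66182417e-04]), 'tcp_pos': array([0.15301492, 0.6310876 , 0.23785732]), 'eef_rot': array([ 2.46825529e+00,  1.94157627e+00, -1.99922327e-03]), 'force': array([ 0.45138194,  0.22328733, -0.75709942]), 'ft_torque': array([-0.01186906,  0.03248238,  0.0352073 ]), 'gripper_width': 1.00262814534974}
scene {'fx': 492.7320695391158, 'fy': 492.7320695391158, 'cx': 321.58051894725435, 'cy': 196.3565499616747, 'k1': -0.1342175326370309, 'rvec': array([ 1.73549083,  1.59728582, -0.79703425]), 'tvec': array([-0.04793622, -0.26331765,  1.90515379])}
tray_handle [([306.2, 184.9, 337.8, 216.4], 0.94)]
tab [([307.4, 183.7, 339.7, 217.4], 0.78)]
tray []
holder [([292.0, 186.7, 350.2, 227.2], 0.7)]
gap [([296.3, 182.9, 351.1, 229.3],
[... 563 characters left out ...]
 238.7], 0.85)]
holder [([269.4, 199.8, 339.1, 256.7], 0.86)]
gap [([260.8, 202.5, 341.8, 252.9], 0.91), ([278.9, 200.9, 322.1, 238.9], 0.51), ([258.4, 313.7, 295.4, 362.9], 0.24)]
coin_a [([286.4, 226.3, 298.3, 238.2], 0.56), ([306.3, 215.1, 312.2, 220.5], 0.5)]
finds_box [([295.5, 107.4, 347.5, 166.7], 0.69)]
jar []
brush [([354.8, 337.2, 426.6, 398.5], 0.63)]
wrist {'fx': 352.6997932165474, 'fy': 352.6997932165474, 'cx': 318.40469820064794, 'cy': 191.71000983142414, 'k1': 0.0026696399696036002, 'rvec': array([-2.25669396, -1.77565382, -0.290369  ]), 'tvec': array([-0.64955255, -0.04341437,  0.39123329])}
tray_handle []
tab []
tray []
holder []
gap []
coin_a []
finds_box []
jar []
brush []
```

View images.

```bash
python3 - <<'E'
import cv2, numpy as np
a=cv2.imread("pics/scene0.png")[150:280,150:500]; b=cv2.imread("pics/side0.png")[90:400,230:440]
cv2.imwrite("pics/c1.png",cv2.resize(a,None,fx=2.28,fy=2.28,interpolation=cv2.INTER_CUBIC))
cv2.imwrite("pics/c2.png",cv2.resize(cv2.imread("pics/side0.png")[185:270,250:350],None,fx=7,fy=7,interpolation=cv2.INTER_CUBIC))
E
```

```text
(no output)
```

View pics/c1.png

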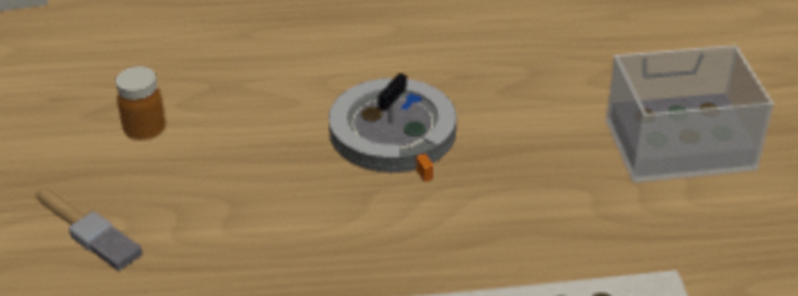

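View pics/c2.png

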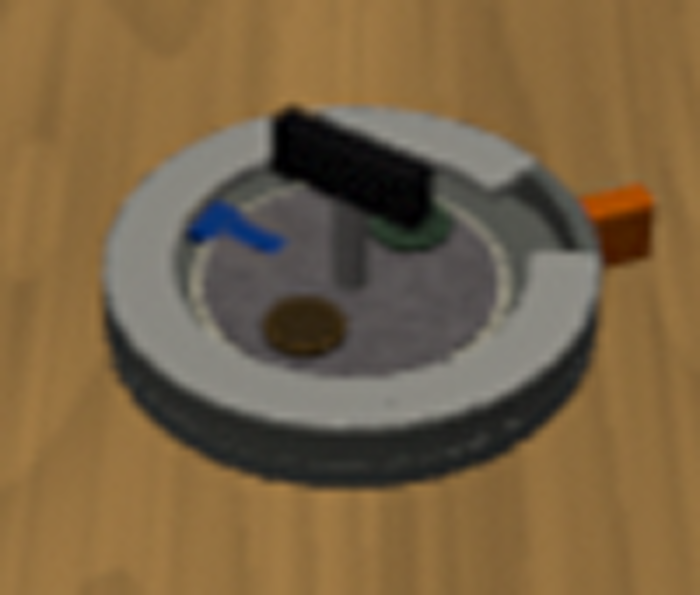

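View pics/side0.png

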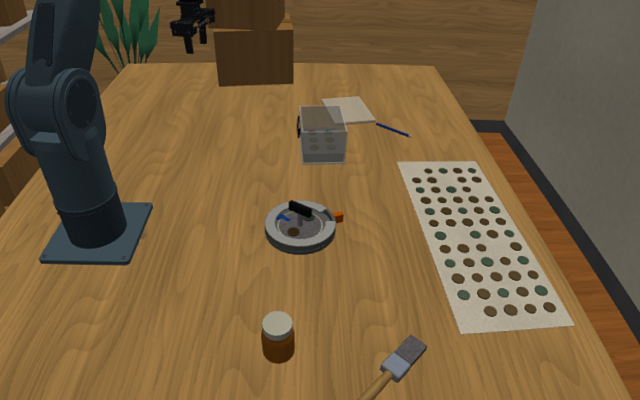

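```bash
cat > h.py <<'E'
import numpy as np, cv2
def ray(c,u,v):
    x=(u-c["cx"])/c["fx"]; y=(v-c["cy"])/c["fy"]
    p=cv2.undistortPoints(np.array([[[u,v]]],float),np.array([[c["fx"],0,c["cx"]],[0,c["fy"],c["cy"]],[0,0,1]]),np.array([c["k1"],0,0,0,0.]))[0,0]
    R=cv2.Rodrigues(np.array(c["rvec"]))[0]
    o=-R.T@np.array(c["tvec"]); d=R.T@np.array([p[0],p[1],1]); return o,d/np.linalg.norm(d)
def onz(c,u,v,z):
    o,d=ray(c,u,v); return (o+d*(z-o[2])/d[2]).round(4)
def tri(obs):
    A=np.zeros((3,3));b=np.zeros(3)
    for c,u,v in obs:
        o,d=ray(c,u,v);P=np.eye(3)-np.outer(d,d);A+=P;b+=P@o
    X=np.linalg.solve(A,b)
    res=[np.linalg.norm((np.eye(3)-np.outer(d,d))@(X-o)) for o,d in [ray(*q) for q in obs]]
    return X.round(4),np.round(res,4)
def proj(c,X):
    return cv2.projectPoints(np.array(X,float).reshape(-1,1,3),np.array(c["rvec"]),np.array(c["tvec"]),np.array([[c["fx"],0,c["cx"]],[0,c["fy"],c["cy"]],[0,0,1]]),np.array([c["k1"],0,0,0,0.]))[0][:,0]
E
python3 - <<'E'
from workcell import optics
from h import *
s=optics.calibration("side"); sc=optics.calibration("scene")
S=lambda x,y:(250+x/7,185+y/7)
C=lambda x,y:(150+x/2.28,150+y/2.28)
# rim top
for p in [(105,265),(603,265),(355,107),(355,428)]: print("rim side",onz(s,*S(*p),.028))
for p in [(330,118),(457,118),(393,80),(393,157)]: print("rim scene",onz(sc,*C(*p),.028))
print("handle",tri([(s,*S(352,165)),(sc,*C(394,91))]))
print("h ends",onz(s,*S(285,135),.067),onz(s,*S(425,195),.067))
print("h ends scene",onz(sc,*C(382,100),.067),onz(sc,*C(404,82),.067))
print("tab",onz(s,*S(200,230),.018),onz(s,*S(280,240),.018), onz(sc,*C(413,98),.018))
print("orange",tri([(s,*S(625,220)),(sc,*C(425,166))]))
print("coins",onz(s,*S(305,325),.022),onz(s,*S(410,230),.022),onz(sc,*C(372,114),.022),onz(sc,*C(415,128),.022))
print("box",[onz(sc,*C(*p),.11) for p in [(613,55),(738,47),(768,102),(630,115)]])
print("jar",onz(sc,*C(143,130),0))
E
```

```text
rim side [0.4096 0.0075 0.028 ]
rim side [0.5796 0.008  0.028 ]
rim side [0.4945 0.0961 0.028 ]
rim side [ 0.495  -0.0727  0.028 ]
rim scene [ 0.4895 -0.0714  0.028 ]
rim scene [0.505  0.0971 0.028 ]
rim scene [0.4121 0.019  0.028 ]
rim scene [0.5773 0.006  0.028 ]
handle (array([0.4931, 0.0137, 0.0684]), array([0.0013, 0.0013]))
h ends [0.4709 0.0299 0.067 ] [ 0.5179 -0.0021  0.067 ]
h ends scene [ 0.5075 -0.0025  0.067 ] [0.4708 0.0294 0.067 ]
tab [0.4404 0.0382 0.018 ] [0.4685 0.0328 0.018 ] [0.4428 0.0441 0.018 ]
orange (array([0.5894, 0.0451, 0.0188]), array([0.0013, 0.0013]))
coins [ 0.478  -0.0163  0.022 ] [0.5139 0.0337 0.022 ] [ 0.4784 -0.0147  0.022 ] [0.5136 0.0402 0.022 ]
box [array([0.4946, 0.3025, 0.11  ]), array([0.4912, 0.4745, 0.11  ]), array([0.612 , 0.4736, 0.11  ]), array([0.6216, 0.2936, 0.11  ])]
jar [ 0.4571 -0.3279  0.    ]
```

```bash
cat >> h.py <<'E'
def plan(st,p,yaw=None):
    """print total tool-frame shift to p (tool-frame as now), and cw turn in deg"""
    R=cv2.Rodrigues(np.array(st["eef_rot"]))[0]
    d=R.T@(np.array(p)-st["tcp_pos"])*1000
    y=np.degrees(np.arctan2(R[1,0],R[0,0]))
    print("shift tool mm",d.round(1),"yaw now",y.round(2),"tilt z",R[:,2].round(4), "turn az",None if yaw is None else round((y-yaw+180)%360-180,2))
E
python3 - <<'E'
from workcell import r,optics
from h import *
st=r.state(); w=optics.calibration("wrist")
Rc=cv2.Rodrigues(w["rvec"])[0]; o=-Rc.T@w["tvec"]
R=cv2.Rodrigues(st["eef_rot"])[0]
print("cam in tool",R.T@(o-st["tcp_pos"]), "optical axis in tool",R.T@Rc[2])
plan(st,[.495,.012,.238],56)
E
```

```text
cam in tool [-0.00019699 -0.08394401 -0.14546602] optical axis in tool [-5.41364457e-04  3.19329765e-01  9.47643503e-01]
shift tool mm [-521.7  478.3    0.7] yaw now 76.37 tilt z [ 0. -0. -1.] turn az 20.37
```

>>> apply_moves(rows=[1,-26,24,0,0,0,0,1,-29,26.5,0,0,0,0,1,-29,26.5,0,0,0,0,1,-29,26.5,0,0,0,0,1,-29,26.5,0,0,0,0,1,-29,26.5,0,0,0,0,1,-29,26.5,0,0,0,0,1,-29,26.5,0,0,0,0,1,-29,26.5,0,0,0,0,1,-29,26.5,0,0,0,0])

```text
time: 2.33
tcp_pos: [0.3413, 0.2893, 0.2391]
eef_rot: [-2.469, -1.942, -0.001]
force: [1.2, 0.8, -0.8]
gripper_width: 1.001
```

>>> apply_moves(rows=[1,-29,26.5,0,0,0,0,1,-29,26.5,0,0,0,0,1,-29,26.5,0,0,0,0,1,-29,26.5,0,0,0,0,1,-29,26.5,0,0,0,0,1,-29,26.5,0,0,0,0,1,-29,26.5,0,0,0,0,1,-29,26.5,0,0,0,6.8,1,0,0,0,0,0,6.8,1,0,0,0,0,0,6.8])

```text
time: 3.17
tcp_pos: [0.493, 0.0126, 0.239]
eef_rot: [2.781, 1.458, 0.001]
force: [-0.6, 0.2, 0.3]
gripper_width: 0.998
```

>>> apply_moves(rows=[1,0,0,0,0,0,0,1,0,0,0,0,0,0])

```text
time: 3.33
tcp_pos: [0.492, 0.0158, 0.2388]
eef_rot: [-2.771, -1.48, -0.0]
force: [0.0, -0.5, 0.3]
gripper_width: 1.0
```

```bash
python3 - <<'E'
from workcell import r,optics
from h import *
st=r.state(); plan(st,[.495,.012,.1],56); print(st["time"],st["joints"].round(3),st["tcp_pos"])
w=optics.calibration("wrist"); im=optics.camera("wrist"); cv2.imwrite("pics/w1.png",im[:,:,::-1])
np.save("w1.npy",w,allow_pickle=True)
E
```

```text
shift tool mm [ -1.5   4.6 138.8] yaw now 56.2 tilt z [ 0.  0. -1.] turn az 0.2
3.3333 [-0.464  0.278  0.406  1.966 -0.136  0.924  0.992] [0.49200211 0.01579012 0.23875432]
```

View pics/w1.png

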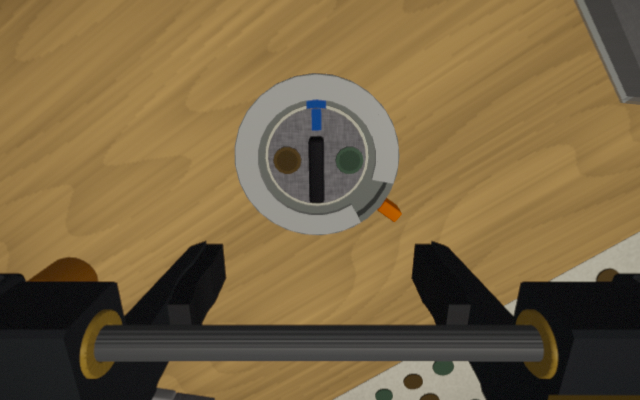

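```bash
cat >> h.py <<'E'
def look(im,w,hz=.067,tz=.018):
    """centroids; im RGB"""
    hsv=cv2.cvtColor(im,cv2.COLOR_RGB2HSV); out={}
    def cen(m,z,roi):
        m=m.copy(); k=np.zeros_like(m); k[roi[1]:roi[3],roi[0]:roi[2]]=1; m=m&(k>0)
        n,l,s,c=cv2.connectedComponentsWithStats(m.astype(np.uint8)); 
        if n<2: return None
        i=1+np.argmax(s[1:,4]); ys,xs=np.nonzero(l==i)
        P=np.array([onz(w,x,y,z) for x,y in zip(xs,ys)]); return P,c[i],s[i]
    return hsv,cen
E
python3 - <<'E'
from h import *
w=np.load("w1.npy",allow_pickle=True).item(); im=cv2.imread("pics/w1.png")[:,:,::-1].copy()
hsv,cen=look(im,w); H,S,V=[hsv[...,i].astype(int) for i in range(3)]
roi=(225,60,420,240)
P,c,s=cen((H>100)&(H<125)&(S>150),.018,roi); print("blue",P.mean(0),c,s, P[:,:2].min(0),P[:,:2].max(0)); B=P
P,c,s=cen((H<15)&(S>200)&(V>120),.026,roi); print("orange",P.mean(0),c,s); O=P
P,c,s=cen((V<45)&(S<120),.079,roi); print("bar",P.mean(0),c,s)
q=np.linalg.svd(P[:,:2]-P[:,:2].mean(0))[2][0]; print("bar dir",np.degrees(np.arctan2(q[1],q[0])))
# rim: gray bright; fit circle on outer contour
m=((S<45)&(V>110)).astype(np.uint8); k=np.zeros_like(m);k[60:240,225:410]=1; m&=k
cnt=max(cv2.findContours(m,cv2.RETR_EXTERNAL,cv2.CHAIN_APPROX_NONE)[0],key=cv2.contourArea)[:,0]
P=np.array([onz(w,x,y,.028) for x,y in cnt])[:,:2]
c=np.array([.495,.012])
from scipy.optimize import least_squares
f=least_squares(lambda t:np.hypot(P[:,0]-t[0],P[:,1]-t[1])-t[2],[.495,.012,.086],loss="soft_l1",f_scale=.001); print("rim",f.x)
C=f.x[:2]; a=lambda X:np.degrees(np.arctan2(*(X.mean(0)[:2]-C)[::-1]))
print("angles tab",a(B),"gap",a(O))
# gap edges: scan at radius .075 in rim
for th in range(-20,70,2):
    X=[C[0]+.075*np.cos(np.radians(th)),C[1]+.075*np.sin(np.radians(th)),.028]; u,v=proj(w,X)[0]; print(th,V[int(round(v)),int(round(u))],end="; ")
cv2.imwrite("pics/w1c.png",cv2.resize(im[60:245,225:420,::-1],None,fx=3,fy=3,interpolation=cv2.INTER_CUBIC))
E
```

```text
blue [0.45797553 0.03480319 0.018     ] [315.9787234  119.05319149] [312 109   9  21 188] [0.4473 0.0257] [0.4687 0.0433]
orange [0.58276667 0.05322222 0.026     ] [394.         207.11111111] [390 204   9   7   9]
bar [0.48879477 0.01472971 0.079     ] [316.08054393 168.94665272] [309 136  15  67 956]
bar dir -33.44385873224337
rim [0.49069789 0.01234487 0.08219381]
angles tab 145.53704402617012 gap 23.940602854681476
-20 151; -18 150; -16 151; -14 150; -12 151; -10 151; -8 151; -6 151; -4 152; -2 152; 0 151; 2 137; 4 48; 6 49; 8 49; 10 49; 12 58; 14 50; 16 52; 18 58; 20 50; 22 51; 24 52; 26 56; 28 48; 30 53; 32 57; 34 81; 36 85; 38 134; 40 154; 42 154; 44 154; 46 154; 48 154; 50 155; 52 155; 54 155; 56 154; 58 155; 60 155; 62 155; 64 156; 66 156; 68 157;
```

View pics/w1c.png

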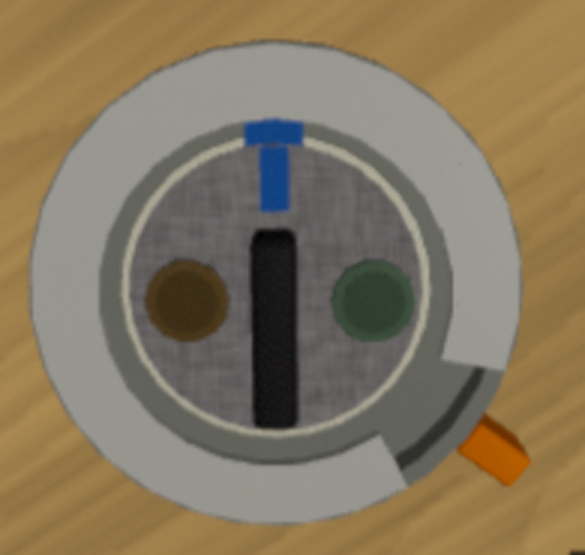

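>>> apply_moves(rows=[1,-3,0,25,0,0,0,1,0,0,30,0,0,0,1,0,0,30,0,0,0,1,0,0,20,0,0,0,1,0,0,0,0,0,0,1,0,0,0,0,0,0,1,0,0,0,0,0,0])

```text
time: 3.97
tcp_pos: [0.4912, 0.0133, 0.1349]
eef_rot: [2.773, 1.476, 0.003]
force: [-0.3, -0.5, 1.1]
gripper_width: 1.002
```

```bash
cat > m.py <<'E'
from workcell import r,optics
from h import *
from scipy.optimize import least_squares
import sys
n=sys.argv[1]
st=r.state(); print(st["time"],st["joints"].round(3),st["tcp_pos"],st["force"].round(1))
w=optics.calibration("wrist"); im=optics.camera("wrist"); cv2.imwrite(f"pics/{n}.png",im[:,:,::-1])
np.save(n+".npy",w,allow_pickle=True)
plan(st,[.49,.012,.048],56)
E
python3 m.py w2
```

```text
3.9667 [-0.404  0.441  0.354  2.051 -0.236  0.686  1.081] [0.49122084 0.01331726 0.13492288] [-0.3 -0.5  1.1]
shift tool mm [-1.9 -0.4 86.9] yaw now 56.07 tilt z [ 1.7e-03  4.0e-04 -1.0e+00] turn az 0.07
```

View pics/w2.png

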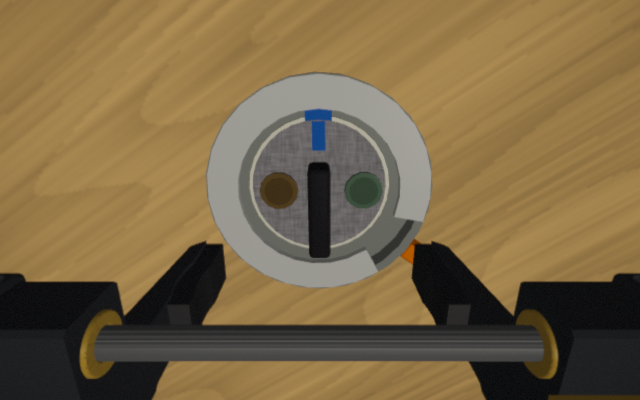

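```bash
cat > fit.py <<'E'
from h import *
from scipy.optimize import least_squares
import sys
n=sys.argv[1]; w=np.load(n+".npy",allow_pickle=True).item(); im=cv2.imread(f"pics/{n}.png")[:,:,::-1].copy()
V=cv2.cvtColor(im,cv2.COLOR_RGB2GRAY).astype(float); Vb=cv2.GaussianBlur(V,(0,0),.8)
hsv=cv2.cvtColor(im,cv2.COLOR_RGB2HSV)
def circ(c0,r0,z,win,kind):
    c=np.array(c0,float)
    for it in range(4):
        pts=[]
        for th in np.radians(np.arange(0,360,3)):
            rr=np.arange(r0-win,r0+win,.0004)
            uv=proj(w,np.c_[c[0]+rr*np.cos(th),c[1]+rr*np.sin(th),0*rr+z]).astype(np.float32)
            if uv.min()<1 or uv[:,0].max()>638 or uv[:,1].max()>238+60: continue
            ch=(hsv[...,1].astype(np.float32) if kind=="sat" else Vb.astype(np.float32))
            p=cv2.remap(ch,uv[:,0:1],uv[:,1:2],cv2.INTER_LINEAR)[:,0]
            if kind=="ridge": i=p.argmax(); ok=p[i]>np.median(p)+25
            else:
                g=np.gradient(p); i=np.abs(g).argmax(); ok=abs(g[i])>3
            if ok: pts.append([c[0]+rr[i]*np.cos(th),c[1]+rr[i]*np.sin(th)])
        P=np.array(pts)
        f=least_squares(lambda t:np.hypot(P[:,0]-t[0],P[:,1]-t[1])-t[2],[*c,r0],loss="soft_l1",f_scale=.0005)
        c=f.x[:2]
    return f.x.round(4),len(P)
c0=[float(sys.argv[2]),float(sys.argv[3])]
print("outer rim",circ(c0,.086,.028,.008,"sat"))
print("rim opening",circ(c0,.061,.028,.006,"edge"))
print("white ring",circ(c0,.054,.018,.005,"ridge"))
E
python3 fit.py w1 .491 .012; python3 fit.py w2 .491 .012
python3 - <<'E'
import cv2
cv2.imwrite("pics/w2c.png",cv2.resize(cv2.imread("pics/w2.png")[65:295,195:440],None,fx=2.6,fy=2.6,interpolation=cv2.INTER_CUBIC))
E
```

```text
outer rim (array([0.4919, 0.0126, 0.0849]), 120)
rim opening (array([0.4937, 0.0097, 0.0582]), 109)
white ring (array([0.4914, 0.0129, 0.053 ]), 113)
outer rim (array([0.4919, 0.0127, 0.0848]), 120)
rim opening (array([0.4938, 0.0104, 0.0587]), 111)
white ring (array([0.4913, 0.0131, 0.053 ]), 112)
```

View pics/w2c.png

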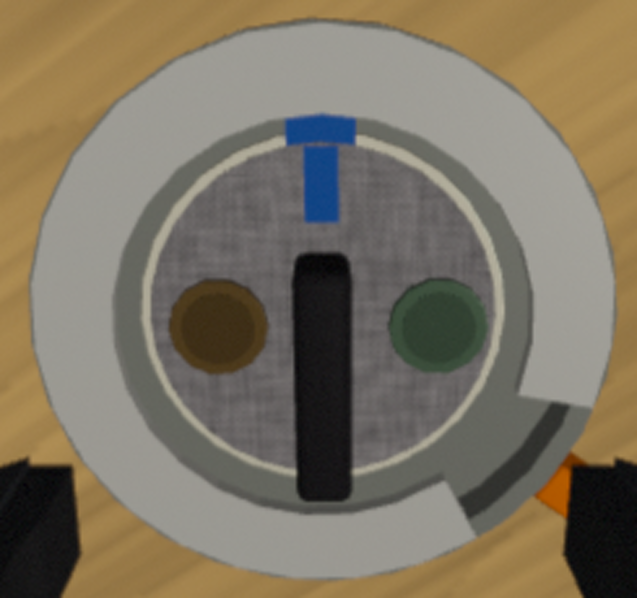

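```bash
python3 - <<'E'
from h import *
w=np.load("w2.npy",allow_pickle=True).item()
C=np.array([.4917,.0129])
def a(x,y,z):
    p=onz(w,195+x/2.6-.3,65+y/2.6-.3,z)[:2]-C; return np.degrees(np.arctan2(p[1],p[0])).round(2),np.hypot(*p).round(4),p
for p in [(520,393),(592,408),(445,483),(475,537)]: print(a(*p,.028))
for p in [(321,130),(321,216),(321,180)]: print("tab",a(*p,.018))
for p in [(218,326),(438,326)]: print("coin",a(*p,.022))
for p in [(322,262),(324,470)]: print("bar",a(*p,.079))
E
```

```text
(np.float64(36.81), np.float64(0.0621), array([0.0497, 0.0372]))
(np.float64(38.65), np.float64(0.0844), array([0.0659, 0.0527]))
(np.float64(2.83), np.float64(0.0629), array([0.0628, 0.0031]))
(np.float64(0.68), np.float64(0.0843), array([0.0843, 0.001 ]))
tab (np.float64(146.65), np.float64(0.0553), array([-0.0462,  0.0304]))
tab (np.float64(147.09), np.float64(0.0307), array([-0.0258,  0.0167]))
tab (np.float64(146.77), np.float64(0.0412), array([-0.0345,  0.0226]))
coin (np.float64(-121.18), np.float64(0.0311), array([-0.0161, -0.0266]))
coin (np.float64(53.67), np.float64(0.0343), array([0.0203, 0.0276]))
bar (np.float64(146.55), np.float64(0.0328), array([-0.0274,  0.0181]))
bar (np.float64(-33.28), np.float64(0.0195), array([ 0.0163, -0.0107]))
```

>>> apply_moves(rows=[1,0,0,20,0,0,-0.6,1,0,0,26,0,0,0,1,0,0,24,0,0,0,1,0,0,12,0,0,0,1,0,0,3,0,0,0,1,0,0,0,0,0,0,1,0,0,0,0,0,0,1,0,0,0,0,0,0])

```text
time: 4.68
tcp_pos: [0.4916, 0.0132, 0.0501]
eef_rot: [2.765, 1.489, 0.004]
force: [0.1, -0.8, -0.1]
gripper_width: 1.001
```

```bash
python3 m.py w3
```

```text
4.6833 [-0.334  0.597  0.271  2.078 -0.318  0.502  1.16 ] [0.49160409 0.01318792 0.05014553] [ 0.1 -0.8 -0.1]
shift tool mm [-1.9 -0.7  2.1] yaw now 56.59 tilt z [ 2.7e-03  4.0e-04 -1.0e+00] turn az 0.59
```

View pics/w3.png

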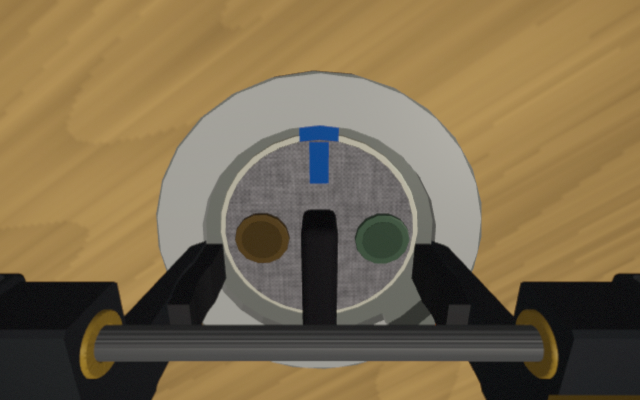

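>>> apply_moves(rows=[0.7,0,0,0,0,0,0,0.5,0,0,0,0,0,0,0.35,0,0,0,0,0,0,0.27,0,0,0,0,0,0,0.23,0,0,0,0,0,0,0.2,0,0,0,0,0,0,0.18,0,0,0,0,0,0,0.16,0,0,0,0,0,0,0.14,0,0,0,0,0,0,0.1,0,0,0,0,0,0])

```text
time: 5.57
tcp_pos: [0.4903, 0.0131, 0.0487]
eef_rot: [-2.766, -1.489, 0.0]
force: [0.1, -0.1, 0.7]
gripper_width: 0.27
```

>>> apply_moves(rows=[0,0,0,0,0,0,0,0,0,0,0,0,0,0,0,0,0,0,0,0,0])

```text
time: 5.82
tcp_pos: [0.4905, 0.0131, 0.0488]
eef_rot: [2.766, 1.489, 0.0]
force: [0.3, -0.6, -0.9]
gripper_width: 0.153
```

>>> apply_moves(rows=[0,0,0,0,0,0,0.5,0,0,0,0,0,0,1,0,0,0,0,0,0,1.5,0,0,0,0,0,0,2,0,0,0,0,0,0,2.5,0,0,0,0,0,0,3,0,0,0,0,0,0,3,0,0,0,0,0,0,3,0,0,0,0,0,0,2,0,0,0,0,0,0,1.5])

```text
time: 6.65
tcp_pos: [0.4903, 0.0131, 0.0487]
eef_rot: [2.984, 0.981, -0.0]
force: [-0.0, 0.0, -0.8]
gripper_width: 0.156
```

```bash
python3 m.py w4
```

```text
6.65 [-0.404  0.613  0.36   2.083 -0.425  0.515  0.905] [0.49033729 0.01306872 0.04874244] [-0.   0.  -0.8]
shift tool mm [-0.9  0.7  0.7] yaw now 36.41 tilt z [ 0.e+00 -1.e-04 -1.e+00] turn az -19.59
```

View pics/w4.png

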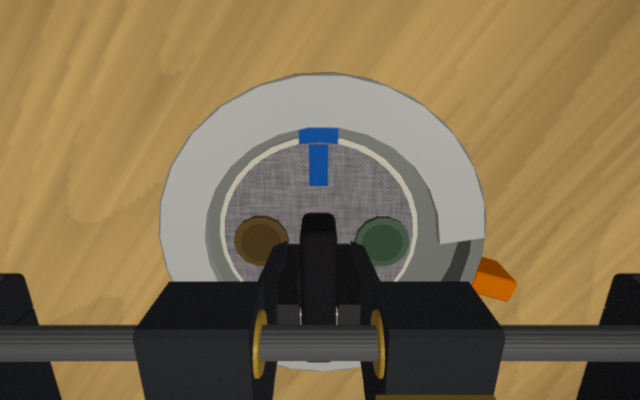

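>>> apply_moves(rows=[0,0,0,0,0,0,1.5,0,0,0,0,0,0,2.5,0,0,0,0,0,0,3.5,0,0,0,0,0,0,4,0,0,0,0,0,0,4,0,0,0,0,0,0,4,0,0,0,0,0,0,4,0,0,0,0,0,0,4,0,0,0,0,0,0,4,0,0,0,0,0,0,4])

```text
time: 7.53
tcp_pos: [0.4904, 0.0131, 0.0487]
eef_rot: [-3.141, -0.023, -0.0]
force: [0.2, 0.2, -0.6]
gripper_width: 0.155
```

>>> apply_moves(rows=[0,0,0,0,0,0,4,0,0,0,0,0,0,4,0,0,0,0,0,0,4,0,0,0,0,0,0,4,0,0,0,0,0,0,4,0,0,0,0,0,0,4,0,0,0,0,0,0,4,0,0,0,0,0,0,4,0,0,0,0,0,0,4,0,0,0,0,0,0,4])

```text
time: 8.37
tcp_pos: [0.4904, 0.0132, 0.0487]
eef_rot: [-2.96, 1.053, -0.0]
force: [-0.0, 0.1, -0.4]
gripper_width: 0.155
```

>>> apply_moves(rows=[0,0,0,0,0,0,4,0,0,0,0,0,0,4,0,0,0,0,0,0,4,0,0,0,0,0,0,4,0,0,0,0,0,0,4,0,0,0,0,0,0,3.5,0,0,0,0,0,0,3,0,0,0,0,0,0,2,0,0,0,0,0,0,1.5,0,0,0,0,0,0,1])

```text
time: 9.2
tcp_pos: [0.4905, 0.0132, 0.0488]
eef_rot: [-2.573, 1.802, -0.0]
force: [-0.9, 0.2, 1.6]
gripper_width: 0.155
```

>>> apply_moves(rows=[0,0,0,0,0,0,0,0,0,0,0,0,0,0,0,0,0,0,0,0,0])

```text
time: 9.45
tcp_pos: [0.4905, 0.0132, 0.0487]
eef_rot: [-2.575, 1.8, -0.0]
force: [0.7, 0.5, 0.6]
gripper_width: 0.156
```

```bash
python3 m.py w5; python3 - <<'E'
from workcell import optics; import cv2
im=optics.camera("side"); cv2.imwrite("pics/s5.png",cv2.resize(im[150:280,220:380,::-1],None,fx=4.5,fy=4.5,interpolation=cv2.INTER_CUBIC))
E
```

```text
9.45 [-0.735  0.768  0.818  2.1   -0.926  0.687 -0.502] [0.49045259 0.01315293 0.04874154] [0.7 0.5 0.6]
shift tool mm [0.9 0.8 0.7] yaw now -69.9 tilt z [ 2.e-04  2.e-04 -1.e+00] turn az -125.9
```

View pics/w5.png

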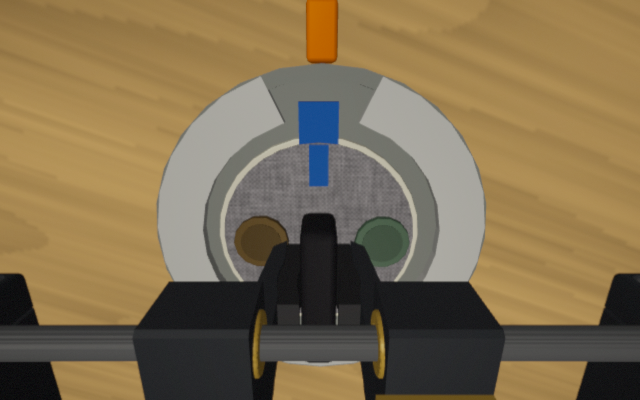

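View pics/s5.png

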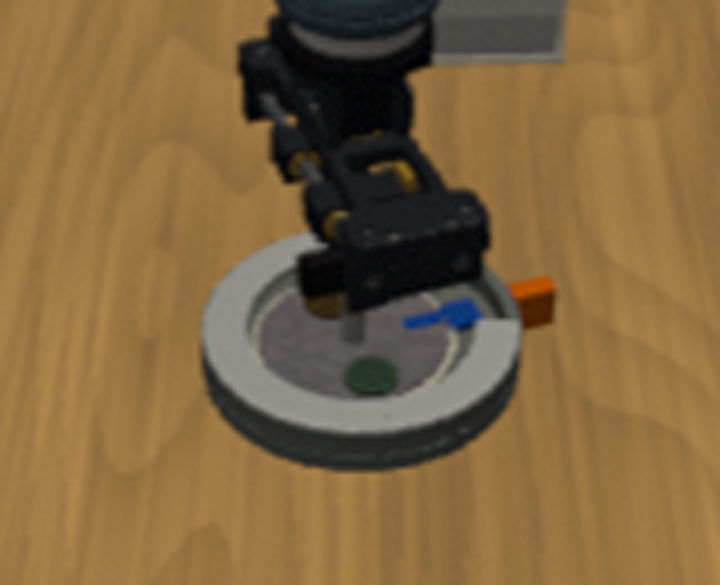

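>>> apply_moves(rows=[0,0,0,0,0,0,0.7,0,0,0,0,0,0,0.7,0,0,0,0,0,0,0,0,0,0,-0.5,0,0,0,0,0,0,-1,0,0,0,0,0,0,-1.5,0,0,0,0,0,0,-1.5,0,0,0,0,0,0,-1,0,0,0,0,0,0,-0.5,0,0,0,0,0,0,0])

```text
invalid input
```

```bash
python3 m.py w6
```

```text
9.55 [-0.735  0.768  0.818  2.1   -0.926  0.687 -0.502] [0.49043176 0.01310566 0.0487495 ] [-0.3 -0.5  1. ]
shift tool mm [0.9 0.8 0.7] yaw now -69.91 tilt z [ 2.e-04  2.e-04 -1.e+00] turn az -125.91
```

View pics/w6.png

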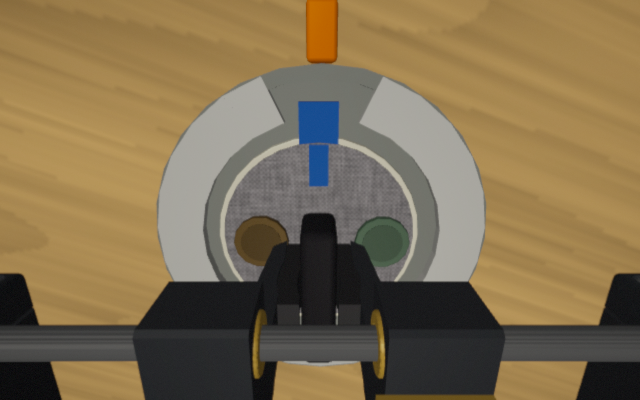

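The call was refused because a row had a wrong count, so nothing moved. I'll resend it, aligning first.

>>> apply_moves(rows=[0,0,0,0,0,0,0.7,0,0,0,0,0,0,0.7,0,0,0,0,0,0,0,0,0,0,-0.5,0,0,0,0,0,0,-1,0,0,0,0,0,0,-1.5,0,0,0,0,0,0,-1,0,0,0,0,0,0,0,0,0,0])

```text
time: 10.27
tcp_pos: [0.4904, 0.013, 0.0529]
eef_rot: [-2.552, 1.832, -0.0]
force: [-0.4, -0.3, -1.9]
gripper_width: 0.154
```

```bash
python3 m.py w7
```

```text
10.2667 [-0.745  0.765  0.833  2.1   -0.923  0.697 -0.528] [0.49037704 0.01303533 0.05290415] [-0.4 -0.3 -1.9]
shift tool mm [0.9 0.7 4.9] yaw now -71.33 tilt z [ 2.e-04 -0.e+00 -1.e+00] turn az -127.33
```

View pics/w7.png

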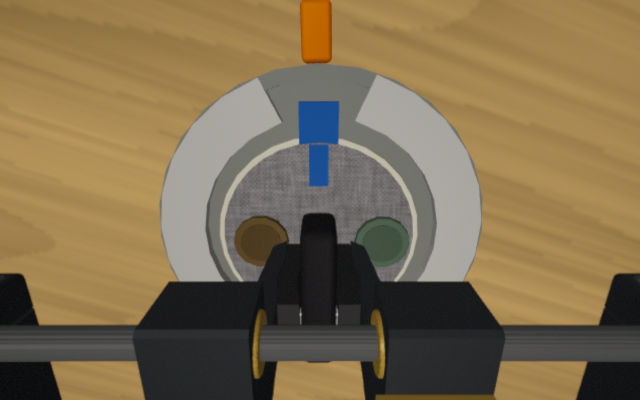

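>>> apply_moves(rows=[0,0,0,-1,0,0,0,0,0,0,-2,0,0,0,0,0,0,-3,0,0,0,0,0,0,-4,0,0,0,0,0,0,-5,0,0,0,0,0,0,-6,0,0,0,0,0,0,-6,0,0,0,0,0,0,-6,0,0,0,0,0,0,-6,0,0,0,0,0,0,-6,0,0,0])

```text
time: 11.15
tcp_pos: [0.4904, 0.0131, 0.0984]
eef_rot: [-2.552, 1.831, -0.0]
force: [-0.3, 0.2, -2.3]
gripper_width: 0.156
```

>>> apply_moves(rows=[0,0,0,-6,0,0,0,0,0,0,-6,0,0,0,0,0,0,-6,0,0,0,0,0,0,-6,0,0,0,0,0,0,-6,0,0,0,0,0,0,-6,0,0,0,0,0,0,-6,0,0,0,0,0,0,-6,0,0,0,0,0,0,-6,0,0,0,0,0,0,-5,0,0,0])

```text
time: 11.98
tcp_pos: [0.4904, 0.013, 0.1574]
eef_rot: [-2.552, 1.832, -0.0]
force: [0.7, -0.1, -2.1]
gripper_width: 0.154
```

>>> apply_moves(rows=[0,0,0,-4,0,0,0,0,0,0,-3,0,0,0,0,0,0,-2,0,0,0,0,0,0,-1,0,0,0,0,0,0,0,0,0,0,0,0,0,0,0,0,0,0,0,0,0,0,0,0,0,0,0,0,0,0,0])

```text
time: 12.65
tcp_pos: [0.4902, 0.013, 0.1666]
eef_rot: [2.552, -1.831, -0.0]
force: [-0.1, 0.6, -1.9]
gripper_width: 0.153
```

```bash
python3 m.py w8; python3 - <<'E'
from workcell import optics; import cv2
im=optics.camera("side"); cv2.imwrite("pics/s8.png",cv2.resize(im[100:280,200:400,::-1],None,fx=3.3,fy=3.3,interpolation=cv2.INTER_CUBIC))
im=optics.camera("scene"); cv2.imwrite("pics/c8.png",cv2.resize(im[120:280,150:500,::-1],None,fx=2.2,fy=2.2,interpolation=cv2.INTER_CUBIC))
E
```

```text
12.65 [-0.915  0.607  1.072  2.056 -0.695  0.897 -0.695] [0.49019452 0.01304046 0.16655382] [-0.1  0.6 -1.9]
shift tool mm [  0.9   0.5 118.6] yaw now -71.32 tilt z [-4.e-04 -1.e-04 -1.e+00] turn az -127.32
```

View pics/w8.png

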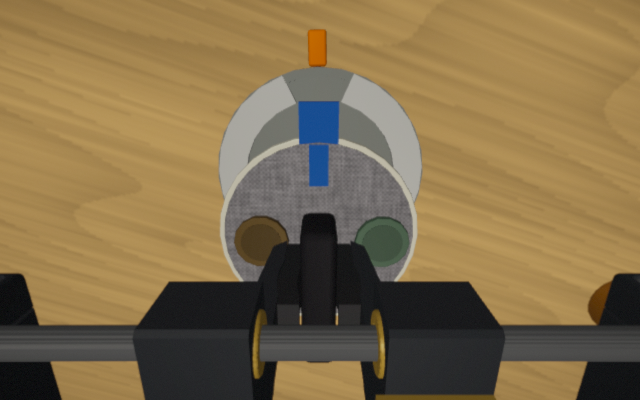

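View pics/s8.png

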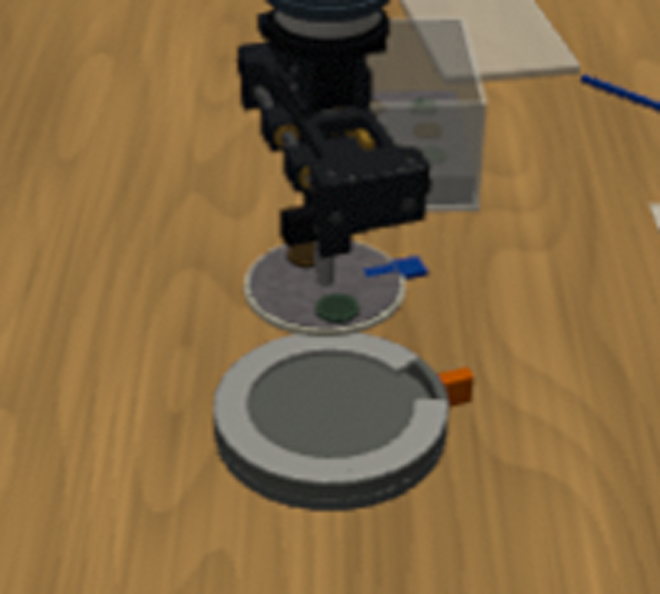

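View pics/c8.png

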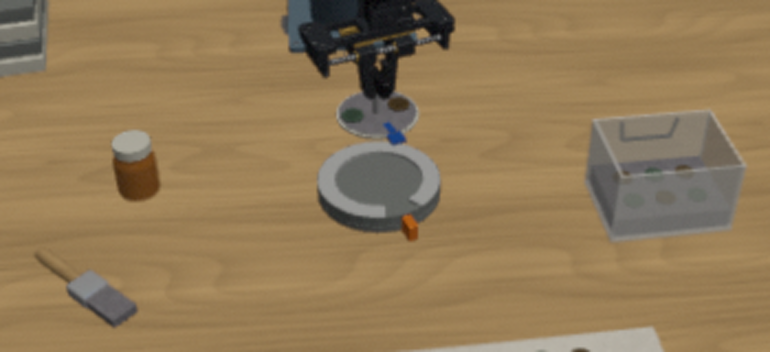

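```bash
python3 - <<'E'
from workcell import r
st=r.state(); print(st["time"],st["tcp_pos"],st["gripper_width"],abs(st["joint_vel"]).max()); print(r.close_job())
E
```

```text
12.8 [0.49027412 0.01300403 0.16664378] 0.1554694723026204 0.002444348489239989
the job is handed in; nothing more can be done
None
```

The tray is out of the holder and held in the gripper, with its underside about 10 cm above the rim. I handed the job in at 12.8 s of the 42 s allowed. I gripped the black handle and turned the tray clockwise about 128° until the blue tab stood in the gap by the orange mark. Then I raised it about 4 mm as a test before lifting it the rest of the way.

**Last checks:**
- **Height:** the tool rose 118 mm from the seated position. That puts the underside about 13 cm above the table, or 10.2 cm above the rim.
- **Coins and grip:** both coins lie on the tray as before. The tray looks the same in the wrist camera as before the lift, so it did not slip. The tool's tilt is below 0.001 rad and the arm was at rest.
- **Alignment:** at the 4 mm test the tab was within 1 pixel of the middle of the gap.
- **Force:** it stayed at about 2 N, roughly the weight of the tray and coins, so nothing caught on the way out.
- **Nearby things:** the box, the jar and the brush show no change in the scene picture.

**Disagreements and faults:**
- **Starting angle:** the text put the tab 0.6 to 1.3 rad from the gap, but the pictures showed about 2.2 rad (127°). I followed the pictures.
- **Camera offset:** the outside cameras put the holder's centre about 3 mm from where the wrist camera did. I used the wrist camera.
- **Refused move:** one move call was refused because I miscounted its numbers. Nothing moved, and I sent it again correctly.

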